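Unstack the top sensor basket by its folding handle

ROBOT

A 6-joint arm with a two-finger parallel gripper is mounted at the origin on the work surface. World frame = base frame: x ahead of the robot, y to its left, z up, the work surface at z = 0. Lengths are in m, angles in rad, forces in N, time in s.
With the tool pointing down it reaches from about 0.375 to 0.9 m from the base axis. Payload 3.1 kg.
Tool frame: the origin (TCP) lies midway between the tips of the shut fingers; the grasp point (between the pads) lies 19 mm behind it (manip.pinch_z is the distance from the TCP to the grasp point, in m); z points along the fingers, y is the line along which they close (so a half turn about z gives the same grasp; the last joint's range is limited). The gripper opens to 85 mm and grips with 20 to 120 N. Pads are 22 mm wide; open, the fingers measure 114 mm over their backs; the gripper's body (76 mm by 85 mm) begins 54 mm behind the grasp point. The pads swing forward as they close: fully open they stand 13 mm farther back than shut.
Start: joints at [-1.379, 0.527, 1.433, -0, 1.181, -0.178], TCP at [0.226, -0.583, 0.231] pointing down, gripper open.
Joint ranges: [-3.08, 3.08], [-0.75, 2.2], [0.22, 2.44], [-1.43, 4.57], [0, 2.65], [-2.85, 2.85]. Speed limits (rad/s): [2.79, 2.79, 3.14, 3.14, 3.14, 3.14].

INTERFACE

Orientations are given as a unit quaternion [x, y, z, w].
In Python, from station import manip, viewer, ticket gives the robot as it stands.
- The arm moves only by the shell command python3 -m creep 'ROWS' [FORCE]. ROWS is JSON, a list of rows, each an object with "slide": the shift along the tool's x, y, z in cm, a list of three; "angular": the turn, a rotation vector about the tool's x, y, z in rad, a list of three; "claw": the opening, from -1 (shut) to 1 (fully open). A call has 1 to 10 rows; each row shifts and turns the commanded pose from where the row before left it, along the tool's axes as they then stand; what a row does not reach is not made up. A row lasts 1/12 s, in which the tool goes at most 41.7 mm and 7.16 degrees, less where a joint would pass 70% of its speed; a pose out of reach is approached as far as the arm can. A call with a gripper value outside its range is refused whole. The fingers move at their own pace and stop on an object; FORCE is the grip in N (left out, the last holds). Time passes only in rows, so rows that do not move let the fingers close. It gives the time, the measured TCP pose, the force, the opening and the grip force at its end, in the units of the state.
- manip.sense(): the state, without advancing time (a new reading comes with each control period).
- viewer.snapshot(name): name is "scene" or "side" or "wrist"; returns the picture (480x640x3 uint8, blue, green, red); there is no depth.
- viewer.calibration(name): a dict with "fov_y" (degrees; the focal length in pixels is half the picture's height over the tangent of half this angle, whatever the lens; pixels are square), "cx", "cy" (the principal point, pixels), "k1" (the pictures are not rectified: a ray, as slopes to the right and down, at radius r is drawn at 1 + k1 r^2 times it, then the intrinsics apply), "T" (4x4, takes a point from camera to world coordinates); the wrist camera has in their place "tool_from_camera" (4x4, takes a point from camera to tool coordinates, whose origin is the TCP and whose axes are the flange's). Camera axes: x right, y up, looking along -z (the intrinsics and any distortion apply to the point x, -y, -z); pixel columns grow to the right and rows downward; lengths in m; the calibration is good to about 2 mm. A picture is of the moment at which its call begins: read the wrist's pose just before it. calibration takes no time and is no camera call.
- ticket.sign_off(): hands the job in; it is judged then, once.
The state is a dict: "t": time; "q": joint angles; "qd": joint speeds; "tau": joint torques, N m; "tcp_pos": TCP position; "tool_rot": TCP orientation; "force": force on the tool from outside, world axes, zero at the start; "ft_torque": the same for the moment, N m; "finger_gap": opening from 0.0 (shut) to 1.0 (fully open); "gripper_force": force on a finger pad.
Only numpy, scipy, OpenCV 4.12 (cv2) and the standard library are available. Lean on these libraries where they do the work, as an engineer would, in place of code of your own. Each camera call takes 0.05 s, during which the arm holds its last target. There are 200 camera calls.

TASK

Swing the folded orange-gripped handle of the top basket up until it stands upright while the basket is still on the pile, then lift that basket off the one below by the handle, keeping it about level. Lower it all the way down inside the four corner guides of the blue dock before letting go, its sensors still standing in their pockets. Leave the lower basket and the other things on the bench where they are.

Things in the scene. Friction and masses are not known exactly. Their poses are not given: they have to be found in the camera images.
- top_basket: Top basket of the pile: grey slotted steel, 140 (x) x 180 (y) x 55 mm high, walls 3 mm, about 0.5 kg. Origin: centre of underside. Its lowest 10 mm is a foot 129 x 169 mm nested in the lower basket's mouth (2.5 mm play a side), so it starts 45 mm above the lower one's origin. Foam inside (top 33 mm above origin) has six 27 mm pockets. The sensors make its +y end heavier, by an amount that varies.
- handle (a joint): Folding handle of the top basket, rad: 0 = folded flat to the basket's -x side (facing the robot), 1.57 = upright, stop at 1.6. Axis: along the basket's y, 50 mm above its origin. Stiff (about 0.12 N m friction), stays where left. Two 7 mm steel rod arms 120 mm long, at y = -97 and +97 mm, outside the end walls, joined by a 7 mm cross rod.
- handle_grip (a point): Centre of the flat orange grip amid the cross rod, 120 mm from the hinge axis: 80 mm long (y), 26 mm wide along the arms (x), 12 mm thick (z); x points to the hinge. Folded: the 26 mm width lies level, centre 50 mm out from the basket's side wall. Upright: 12 mm thick along the basket's x, centre 170 mm above the basket's origin.
- lower_basket: Lower basket, same size and shape, empty, loose on a black rubber base 6 mm high and turned half round, so its own black-gripped handle lies folded on the far side. Origin: centre of its underside.
- dock: Blue plate 180 (x) x 220 (y) mm, 6 mm high, fixed to the bench, with four L-shaped corner guides that rise 22 mm above the plate. The guides leave a space of 150 (x) x 190 (y) mm, 5 mm more than the basket on each side. Origin: centre of its underside; the basket's long side goes along the dock's y.
- dock_seat (a point): Centre of the dock plate's top face, where the centre of the basket's underside belongs.
- sensor0: Steel sensor with black cap, cylinder 24 mm diameter, 62 mm tall, standing in the pocket at (-30, +50) mm (x, y) of the top basket on its inner floor (13 mm above the basket's origin), so its top is 75 mm above the basket's origin. Origin: centre of its underside; z along the cylinder.
- sensor1: Steel sensor with black cap, cylinder 24 mm diameter, 62 mm tall, standing in the pocket at (+30, +50) mm (x, y) of the top basket on its inner floor (13 mm above the basket's origin), so its top is 75 mm above the basket's origin. Origin: centre of its underside; z along the cylinder.
- sensor2: Steel sensor with black cap, cylinder 24 mm diameter, 62 mm tall, standing in the pocket at (-30, 0) mm (x, y) of the top basket on its inner floor (13 mm above the basket's origin), so its top is 75 mm above the basket's origin. Origin: centre of its underside; z along the cylinder.
- tape: Roll of amber tape lying flat, 90 mm across, 20 mm high; origin under its centre. Bystander.
- bottle: White bottle with blue cap, 44 mm across, 100 mm tall; origin under its centre. Bystander.
- parts_bin: Small open yellow bin, 70 x 55 mm, 35 mm high; origin under its centre. Bystander.
There are look-alikes about, which are no part of the job. What is shaped like the sensor1 but brown or turquoise is not meant.

How it is judged:
By the outcome, as a careful person would: the job done as asked, in the order asked, and still so for the second after the job is handed in, with the robot touching nothing.
It also fails if it takes over 56 s, if anything falls off the work surface, if the arm or the gripper's body presses on something with over 40 N, if the wrist force passes 120 N, or if a joint passes its speed limit or range.

## Working session

There is one attempt and no reset: what is moved stays moved. The work goes in short steps, Python scripts to look and compute and a shell command to move; the robot and the scene stay as the last step left them, time stands still between calls to the robot, and variables do not carry over. Pictures are saved under pics/ and viewed, at most 14 in all, crops included, and the job is handed in when it is done.

```bash
ls; mkdir -p pics; python3 - <<'E'
from station import manip, viewer
import cv2, json
print(manip.sense()); print(manip.pinch_z)
for n in ("scene","side","wrist"):
    cv2.imwrite(f"pics/{n}0.png", viewer.snapshot(n)); print(n, viewer.calibration(n))
E
```

```text
pics
{'t': 0.0, 'q': array([-1.37949742e+00,  5.28451769e-01,  1.43388503e+00, -2.49861115e-05,
        1.18141524e+00, -1.78490083e-01]), 'qd': array([ 3.94302274e-04, -1.19254396e-03, -1.36608737e-03, -1.56642068e-03,
        9.11168134e-05, -3.43466018e-04]), 'tau': array([-6.42633095e-04, -4.42354882e+01, -1.78024006e+01, -3.14472090e-04,
        8.40545457e-03,  2.95379870e-06]), 'tcp_pos': array([ 0.22577591, -0.58203175,  0.23034797]), 'tool_rot': array([ 9.82954205e-01,  1.83847396e-01, -1.84672595e-05, -1.07959565e-03]), 'force': array([0.2157541 , 0.04840252, 0.2964526 ]), 'ft_torque': array([-0.03854585, -0.02230623,  0.03448336]), 'gripper_force': 0.0, 'finger_gap': 0.9985974127155166}
0.0187
scene {'fov_y': 55.04055257035126, 'cx': 321.34090332324195, 'cy': 244.5694905143135, 'k1': -0.06934811344713343, 'T': array([[-0.33246965, -0.49779989,  0.80103633,  1.34475679],
       [ 0.94292626, -0.19239546,  0.27179782,  0.32506234],
       [ 0.01881482,  0.84568272,  0.53335424,  0.61724859],
       [ 0.        ,  0.        ,  0.        ,  1.        ]])}
side {'fov_y': 46.94256662199964, 'cx': 317.28201071624727, 'cy': 249.77920454544045, 'k1': -0.05350877741777589, 'T': array([[-0.884292  ,  0.33588645, -0.32435776,  0.20375006],
       [-0.46672675, -0.65653792,  0.59255725,  0.79910248],
       [-0.01392122,  0.67538008,  0.73733842,  0.99303418],
       [ 0.        ,  0.        ,  0.        ,  1.        ]])}
wrist {'fov_y': 65.2771119762981, 'cx': 323.6761636349324, 'cy': 244.22010538520243, 'k1': -0.06449467449183259, 'tool_from_camera': array([[-1.56435605e-03,  9.49146291e-01,  3.14831496e-01,
         7.99275093e-02],
       [ 9.99998734e-01,  1.39281021e-03,  7.69851245e-04,
         8.19345560e-04],
       [ 2.92200932e-04,  3.14832301e-01, -9.49147268e-01,
        -1.42069156e-01],
       [ 0.00000000e+00,  0.00000000e+00,  0.00000000e+00,
         1.00000000e+00]])}
```

View pics/scene0.png

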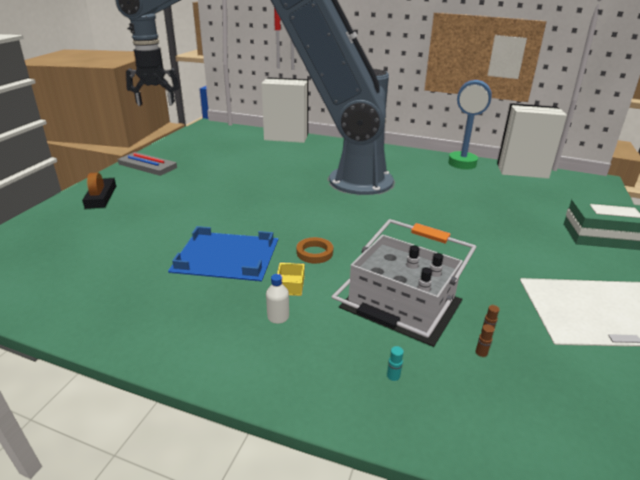

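View pics/side0.png

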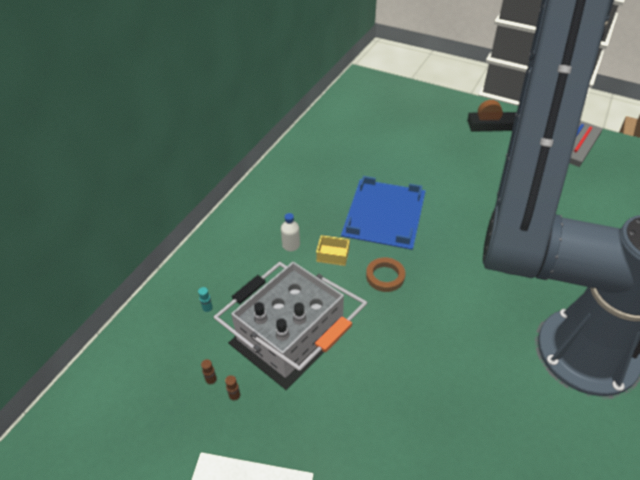

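The scene view shows the pile at about (405,285) with the single orange grip at (431,232); the side view shows the grip at (334,334). The dock is at (225,255) in scene and (385,212) in side. The look-alikes (brown at (490,330), turquoise at (396,363)) stand outside the basket, while the steel sensors with black caps are in its pockets. I'll enlarge these to confirm.

```bash
python3 - <<'E'
import cv2, numpy as np
s=cv2.imread("pics/scene0.png"); d=cv2.imread("pics/side0.png")
def crop(im,x,y,w,h,W,H):
    c=cv2.resize(im[y:y+h,x:x+w],(W,H),interpolation=cv2.INTER_CUBIC)
    for gx in range((x+19)//20*20,x+w,20):
        X=int((gx-x)*W/w); cv2.line(c,(X,0),(X,5),(0,255,255),1); cv2.putText(c,str(gx),(X,14),0,.32,(0,255,255),1)
    for gy in range((y+19)//20*20,y+h,20):
        Y=int((gy-y)*H/h); cv2.line(c,(0,Y),(5,Y),(0,255,255),1); cv2.putText(c,str(gy),(6,Y+4),0,.32,(0,255,255),1)
    return c
a=np.hstack([crop(s,330,215,160,140,400,350),crop(d,210,255,160,140,400,350)])
b=np.hstack([crop(s,165,220,120,75,400,250),crop(d,335,170,120,75,400,250)])
cv2.imwrite("pics/comp.png",np.vstack([a,b]))
E
```

```text
(no output)
```

View pics/comp.png

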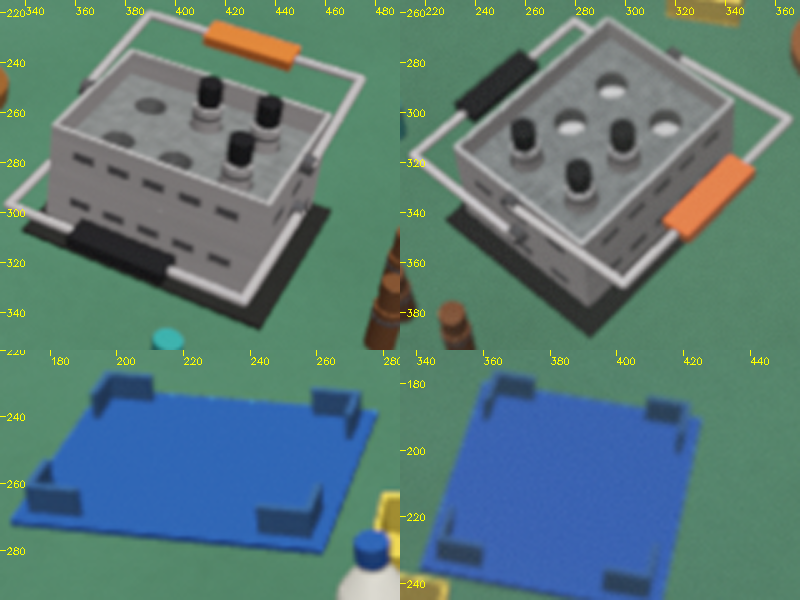

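The crop confirms it: the orange grip is at (431,233) in scene and (334,334) in side. The three steel, black-capped sensors are in the +y pockets, and the brown and turquoise ones are outside. Next I fit the poses.

```bash
cat > h.py <<'E'
import numpy as np, cv2
from scipy.optimize import least_squares
from scipy.spatial.transform import Rotation as R
from station import manip, viewer
def cam(n):
    c=viewer.calibration(n); f=240/np.tan(np.radians(c["fov_y"]/2))
    K=np.array([[f,0,c["cx"]],[0,f,c["cy"]],[0,0,1.]]); D=np.array([c["k1"],0,0,0])
    if n=="wrist":
        s=manip.sense(); T=np.eye(4); T[:3,:3]=R.from_quat(s["tool_rot"]).as_matrix(); T[:3,3]=s["tcp_pos"]; T=T@c["tool_from_camera"]
    else: T=c["T"]
    return K,D,T
def proj(n,P):
    K,D,T=cam(n); P=np.atleast_2d(P)
    Pc=(np.c_[P,np.ones(len(P))]@np.linalg.inv(T).T)[:,:3]*[1,-1,-1]
    return cv2.projectPoints(Pc,np.zeros(3),np.zeros(3),K,D)[0][:,0]
def plane(n,uv,z):
    K,D,T=cam(n); u=cv2.undistortPoints(np.array(uv,float).reshape(-1,1,2),K,D)[:,0]
    d=np.c_[u[:,0],-u[:,1],-np.ones(len(u))]@T[:3,:3].T
    return T[:3,3]+d*((z-T[2,3])/d[:,2])[:,None]
def world(p,L): # p=x,y,z,yaw
    return np.array(L)@R.from_euler("z",p[3]).as_matrix().T+p[:3]
E
python3 - <<'E'
from h import *
np.set_printoptions(precision=4,suppress=True)
a=[(383.2,235),(462,260.6),(438,297.4),(351.2,265.4)]
b=[(343.2,295),(283.2,352.2),(232.8,313.8),(293.2,262.2)]
L=np.array([(-.07,-.09,.055),(-.07,.09,.055),(.07,.09,.055),(.07,-.09,.055)])
print(plane("scene",a,.106),plane("side",b,.106))
f=lambda p:np.r_[(proj("scene",world(p,L))-a).ravel(),(proj("side",world(p,L))-b).ravel()]
r=least_squares(f,[.6,.1,.05,0]); print("basket",r.x,r.fun.round(1))
g=world(r.x,[(-.12,0,.05)]); print(g,proj("scene",g),proj("side",g),"grip px (430.8,233) (333.6,333.8)")
print("dock scene",plane("scene",[(278.1,238.6),(261.6,279.5),(168.6,271)],.006))
# side crop: right, bottom-right, bottom-left, top-left
print("dock side",plane("side",[(425.3,191),(413,244.5),(341,236),(361,182)],.006))
E
```

```text
[[0.492  0.1766 0.106 ]
 [0.532  0.3478 0.106 ]
 [0.6684 0.3173 0.106 ]
 [0.6276 0.1441 0.106 ]] [[0.4893 0.1721 0.106 ]
 [0.5296 0.3444 0.106 ]
 [0.6625 0.3141 0.106 ]
 [0.6229 0.1415 0.106 ]]
basket [ 0.5767  0.2443  0.0497 -0.2283] [-1.5 -0.7 -0.  -0.3 -0.6 -0.6 -1.2 -0.7  0.5  0.7 -0.5  1.9 -1.6  0.6
 -0.4 -0.1]
[[0.4598 0.2714 0.0997]] [[428.7289 238.5221]] [[334.1994 339.2377]] grip px (430.8,233) (333.6,333.8)
dock scene [[ 0.4395 -0.0981  0.006 ]
 [ 0.6112 -0.0617  0.006 ]
 [ 0.6582 -0.273   0.006 ]]
dock side [[ 0.4799 -0.3149  0.006 ]
 [ 0.4382 -0.1159  0.006 ]
 [ 0.6072 -0.0618  0.006 ]
 [ 0.6488 -0.2701  0.006 ]]
```

```bash
python3 -m creep '[{"slide":[3.3,-1.9,-1.4],"angular":[0,0,0],"claw":-0.3},{"slide":[3.3,-1.9,-1.4],"angular":[0,0,0],"claw":-0.3},{"slide":[3.3,-1.9,-1.4],"angular":[0,0,0],"claw":-0.3},{"slide":[3.3,-1.9,-1.4],"angular":[0,0,0],"claw":-0.3},{"slide":[3.3,-1.9,-1.4],"angular":[0,0,0],"claw":-0.3},{"slide":[3.3,-1.9,-1.4],"angular":[0,0,0],"claw":-0.3},{"slide":[3.3,-1.9,-1.4],"angular":[0,0,0],"claw":-0.3},{"slide":[3.3,-1.9,-1.4],"angular":[0,0,0],"claw":-0.3},{"slide":[3.3,-1.9,-1.4],"angular":[0,0,0],"claw":-0.3},{"slide":[3.3,-1.9,-1.4],"angular":[0,0,0],"claw":-0.3}]' 30
python3 -m creep '[{"slide":[3.3,-1.9,-1.4],"angular":[0,0,0],"claw":-0.3},{"slide":[3.3,-1.9,-1.4],"angular":[0,0,0],"claw":-0.3},{"slide":[3.3,-1.9,-1.4],"angular":[0,0,0],"claw":-0.3},{"slide":[3.3,-1.9,-1.4],"angular":[0,0,0],"claw":-0.3},{"slide":[0,0,0],"angular":[0,0,-0.12],"claw":-0.3},{"slide":[0,0,0],"angular":[0,0,-0.12],"claw":-0.3},{"slide":[0,0,0],"angular":[0,0,-0.12],"claw":-0.3},{"slide":[0,0,0],"angular":[0,0,-0.12],"claw":-0.3},{"slide":[0,0,0],"angular":[0,0,0],"claw":-0.3},{"slide":[0,0,0],"angular":[0,0,0],"claw":-0.3}]'
python3 - <<'E'
from h import *
K,D,T=cam("wrist"); im=viewer.snapshot("wrist"); cv2.imwrite("pics/w1.png",im); np.save("w1T.npy",T)
s=manip.sense(); print(s["tcp_pos"],s["tool_rot"],s["t"],s["finger_gap"])
f=lambda p:np.r_[proj("scene",p)[0]-(430.8,233),proj("side",p)[0]-(333.6,333.8)]
r=least_squares(f,[.46,.27,.1]); print("grip",r.x,r.fun)
E
```

```text
t: 0.98
tcp_pos: [0.4656, -0.2844, 0.3718]
tool_rot: [0.983, 0.184, -0.0, -0.0]
force: [0.5, -0.2, -0.8]
finger_gap: 0.355
gripper_force: 0.0
t: 1.82
tcp_pos: [0.5604, -0.1676, 0.4269]
tool_rot: [0.912, 0.411, -0.0, -0.0]
force: [-0.8, 0.3, 0.1]
finger_gap: 0.35
gripper_force: 0.0
[ 0.56039383 -0.16770468  0.42702183] [ 9.11690575e-01  4.10877341e-01 -2.08067449e-04 -2.50991253e-04] 1.8667 0.3494191486383535
grip [0.46159252 0.27244429 0.11630477] [-0.62224292 -0.55040154 -0.42645785  0.59363113]
```

View pics/w1.png

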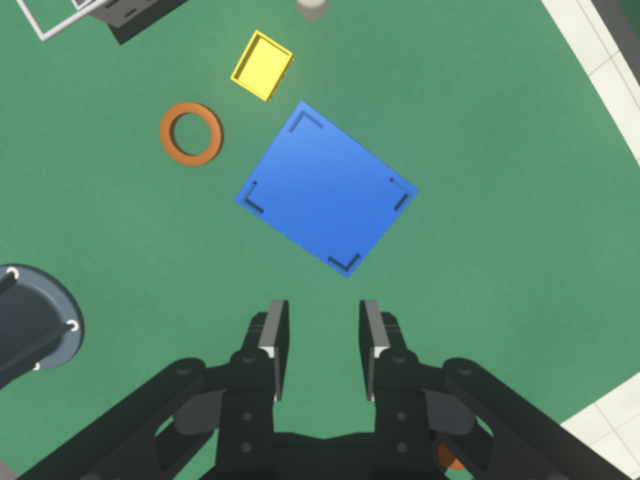

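The wrist view shows the blue dock with plate corners at about (302,101), (418,190), (347,277) and (236,201). The bin is at (263,65) and the tape at (191,134).

```bash
python3 - <<'E'
from h import *
np.set_printoptions(precision=4,suppress=True)
w=cv2.imread("pics/w1.png"); hsv=cv2.cvtColor(w,cv2.COLOR_BGR2HSV)
m=cv2.inRange(hsv,(100,120,40),(125,255,255)); m=cv2.morphologyEx(m,cv2.MORPH_CLOSE,np.ones((5,5)))
c=max(cv2.findContours(m,0,1)[0],key=cv2.contourArea); hull=cv2.convexHull(c)
q=cv2.approxPolyDP(hull,8,True)[:,0].astype(float); print(q, cv2.contourArea(c))
W=plane("wrist",q,.006); print(W)
for i in range(len(W)): d=W[(i+1)%len(W)]-W[i]; print(np.linalg.norm(d),np.arctan2(d[1],d[0]))
L=np.array([(-.09,.11,.006),(.09,.11,.006),(.09,-.11,.006)])
a=[(278.1,238.6),(261.6,279.5),(168.6,271)]
Ls=np.array([(.09,.11,.006),(-.09,-.11,.006)]); bs=[(341,236),(425.3,191)]
L4=np.array([(-.09,-.11,.006),(-.09,.11,.006),(.09,.11,.006),(.09,-.11,.006)])
def res(p,which):
    p=np.array([p[0],p[1],0,p[2]]); o=[]
    if 0 in which:o.append((proj("scene",world(p,L))-a).ravel())
    if 1 in which:o.append((proj("side",world(p,Ls))-bs).ravel())
    if 2 in which:
        pr=proj("wrist",world(p,L4)); 
        o.append(np.concatenate([pr[np.argmin(((pr-k)**2).sum(1))]-k for k in q]))
    return np.concatenate(o)
for wh in ([0],[1],[2],[0,1,2]):
    r=least_squares(res,[.55,-.18,.21],args=(wh,)); print(wh,r.x,r.fun.round(1))
E
```

```text
[[301. 100.]
 [418. 190.]
 [348. 277.]
 [234. 200.]] 16782.0
[[ 0.6079 -0.0653  0.006 ]
 [ 0.6538 -0.2777  0.006 ]
 [ 0.4814 -0.3161  0.006 ]
 [ 0.4337 -0.1032  0.006 ]]
0.21734157639953328 -1.3578338348090562
0.1766249369709881 -2.9225113104364624
0.21816624615103278 1.7913460868672457
0.178277093475554 0.21443404850727663
[0] [ 0.5473 -0.1867  0.2132] [ 0.5 -0.7  0.5  0.3 -0.9 -0.1]
[1] [ 0.5436 -0.1885  0.2207] [-0.1  0.1  0.1 -0.1]
[2] [ 0.544  -0.1908  0.2164] [-0.4 -0.9  1.4 -0.2 -0.2  1.2 -0.8  0.3]
[0, 1, 2] [ 0.5442 -0.1901  0.2167] [-0.3 -1.6 -0.1 -0.9 -1.3 -1.1 -0.2 -0.5  0.2 -0.4 -0.6 -1.3  1.2 -0.6
 -0.4  0.9 -1.  -0.1]
```

```bash
python3 -m creep '[{"slide":[0,0,0],"angular":[0,0,-0.124],"claw":-0.3},{"slide":[0,0,0],"angular":[0,0,-0.124],"claw":-0.3},{"slide":[0,0,0],"angular":[0,0,-0.124],"claw":-0.3},{"slide":[0,0,0],"angular":[0,0,-0.124],"claw":-0.3},{"slide":[3.1,-1.8,1.4],"angular":[0,0,0],"claw":-0.3},{"slide":[3.1,-1.8,1.4],"angular":[0,0,0],"claw":-0.3},{"slide":[3.1,-1.8,1.4],"angular":[0,0,0],"claw":-0.3},{"slide":[3.1,-1.8,1.4],"angular":[0,0,0],"claw":-0.3},{"slide":[3.1,-1.8,1.4],"angular":[0,0,0],"claw":-0.3},{"slide":[3.1,-1.8,1.4],"angular":[0,0,0],"claw":-0.3}]'
python3 -m creep '[{"slide":[3.1,-1.8,1.4],"angular":[0,0,0],"claw":-0.3},{"slide":[3.1,-1.8,1.4],"angular":[0,0,0],"claw":-0.3},{"slide":[3.1,-1.8,1.4],"angular":[0,0,0],"claw":-0.3},{"slide":[3.1,-1.8,1.4],"angular":[0,0,0],"claw":-0.3},{"slide":[3.1,-1.8,1.4],"angular":[0,0,0],"claw":-0.3},{"slide":[0,0,0],"angular":[0,0,0],"claw":-0.3},{"slide":[0,0,0],"angular":[0,0,0],"claw":-0.3}]'
python3 - <<'E'
from h import *
K,D,T=cam("wrist"); im=viewer.snapshot("wrist"); cv2.imwrite("pics/w2.png",im)
s=manip.sense(); print(s["tcp_pos"],s["tool_rot"],s["t"],s["finger_gap"])
b=[.5767,.2443,.051,-.2283]
print(proj("wrist",world(b,[(-.07,-.09,.055),(-.07,.09,.055),(.07,.09,.055),(.07,-.09,.055)])).round(0))
for t in (0,.05,.1,.15,.2):
  print(t,proj("wrist",world(b,[(-.12*np.cos(t),y,.05+.12*np.sin(t)) for y in (-.097,-.04,.04,.097)])).round(0).tolist())
E
```

```text
t: 2.7
tcp_pos: [0.4959, 0.0389, 0.3428]
tool_rot: [0.783, 0.622, 0.0, 0.0]
force: [1.3, 0.2, 0.5]
finger_gap: 0.348
gripper_force: 0.0
t: 3.28
tcp_pos: [0.4424, 0.2101, 0.2726]
tool_rot: [0.781, 0.624, -0.001, -0.0]
force: [0.1, -0.7, 0.8]
finger_gap: 0.351
gripper_force: 0.0
[0.44361332 0.20909826 0.2733069 ] [ 7.81880079e-01  6.23428782e-01 -1.41288214e-04  2.74156779e-04] 3.3333 0.3505343485749033
[[383. 247.]
 [395.  17.]
 [575.  25.]
 [539. 248.]]
0 [[326.0, 253.0], [326.0, 189.0], [327.0, 88.0], [327.0, 8.0]]
0.05 [[326.0, 255.0], [327.0, 190.0], [327.0, 87.0], [327.0, 6.0]]
0.1 [[327.0, 257.0], [327.0, 192.0], [328.0, 87.0], [328.0, 3.0]]
0.15 [[328.0, 260.0], [328.0, 193.0], [329.0, 86.0], [329.0, 1.0]]
0.2 [[329.0, 262.0], [330.0, 194.0], [330.0, 85.0], [331.0, -2.0]]
```

View pics/w2.png

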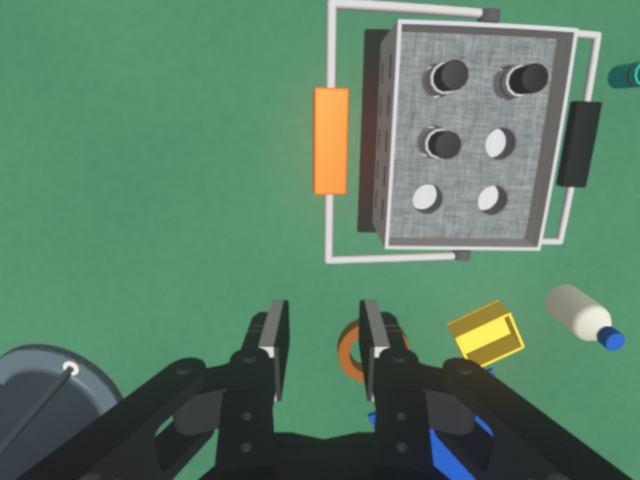

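The wrist view shows the folded handle with rod corners at about (329,260) and (333,5) and the grip between (330,193) and (331,88). The three steel sensors are in their pockets. The rim corners match the fit within 5 px, and the handle appears raised about 0.13 rad.

```bash
python3 - <<'E'
from h import *
np.set_printoptions(precision=4,suppress=True)
a=[(383.2,235),(462,260.6),(438,297.4),(351.2,265.4)]
b=[(343.2,295),(283.2,352.2),(232.8,313.8),(293.2,262.2)]
w=[(387,247),(399,21),(576,29),(540,249)]
L=np.array([(-.07,-.09,.055),(-.07,.09,.055),(.07,.09,.055),(.07,-.09,.055)])
f=lambda p:np.r_[(proj("scene",world([p[0],p[1],.051,p[2]],L))-a).ravel(),(proj("side",world([p[0],p[1],.051,p[2]],L))-b).ravel(),.6*(proj("wrist",world([p[0],p[1],.051,p[2]],L))-w).ravel()]
r=least_squares(f,[.5767,.2443,-.228]); print(r.x,r.fun.round(1))
B=[r.x[0],r.x[1],.051,r.x[2]]
def g(q):
    t=q[0]; H=lambda y:(-.12*np.cos(t),y,.05+.12*np.sin(t))
    return np.r_[(proj("wrist",world(B,[H(-.097),H(-.04),H(.04)]))-[(329,260),(330,193),(331,88)]).ravel(),proj("scene",world(B,[H(0)]))[0]-(430.8,233),proj("side",world(B,[H(0)]))[0]-(333.6,333.8)]
r2=least_squares(g,[.1]); print(r2.x,r2.fun.round(1)); t=r2.x[0]
s=manip.sense(); T=R.from_quat(s["tool_rot"]).as_matrix()
psi=np.arctan2(T[1,0],T[0,0]); print("psi",psi,"want",B[3]+np.pi/2)
for tt in (t,np.pi/2):
  P=world(B,[(-.12*np.cos(tt),-.068,.05+.12*np.sin(tt))])[0]; tcp=P+T[:,2]*manip.pinch_z
  print(P,"slide cm",T.T@(tcp-s["tcp_pos"])*100)
E
```

```text
[ 0.5779  0.2431 -0.2303] [-2.1 -1.1 -0.5 -0.6 -1.3 -0.9 -1.9 -1.1  0.2 -0.2 -0.9  0.8 -1.9 -0.5
 -0.6 -1.  -1.4  0.7 -1.4 -1.5  0.6 -1.6  0.1 -0.2]
[0.129] [-0.3 -0.4 -0.7  0.3 -0.8 -0.6 -1.7 -0.7 -0.1 -0.4]
psi 1.3462407677623547 want 1.3405330684531838
[0.4465 0.204  0.1164] slide cm [-0.4226  0.3888 17.5571]
[0.5623 0.1769 0.221 ] slide cm [-0.4964 12.2915  7.1041]
```

```bash
python3 -m creep '[{"slide":[-0.4,0.4,3.5],"angular":[0,0,0],"claw":-0.3},{"slide":[0,0,3.5],"angular":[0,0,0],"claw":-0.3},{"slide":[0,0,3.5],"angular":[0,0,0],"claw":-0.3},{"slide":[0,0,3.0],"angular":[0,0,0],"claw":-0.3},{"slide":[0,0,2.5],"angular":[0,0,0],"claw":-0.3},{"slide":[0,0,1.5],"angular":[0,0,0],"claw":-0.3},{"slide":[0,0,0],"angular":[0,0,0],"claw":-0.3},{"slide":[0,0,0],"angular":[0,0,0],"claw":-0.3}]' 20
python3 -m creep '[{"slide":[0,0,0],"angular":[0,0,0],"claw":-0.6},{"slide":[0,0,0],"angular":[0,0,0],"claw":-1},{"slide":[0,0,0],"angular":[0,0,0],"claw":-1},{"slide":[0,0,0],"angular":[0,0,0],"claw":-1},{"slide":[0,0,0],"angular":[0,0,0],"claw":-1}]' 20
```

```text
t: 4.0
tcp_pos: [0.4478, 0.2028, 0.0983]
tool_rot: [0.783, 0.622, -0.0, 0.0]
force: [-1.1, 0.7, -0.0]
finger_gap: 0.355
gripper_force: 0.0
t: 4.42
tcp_pos: [0.4464, 0.2037, 0.099]
tool_rot: [0.782, 0.623, -0.0, 0.0]
force: [-1.6, -3.4, 0.9]
finger_gap: 0.072
gripper_force: 20.5
```

```bash
python3 -m creep '[{"slide":[0,0.25,-1.3],"angular":[0,0,0],"claw":-1},{"slide":[0,0.4,-1.3],"angular":[0,0,0],"claw":-1},{"slide":[0,0.6,-1.35],"angular":[0,0,0],"claw":-1},{"slide":[0,0.75,-1.3],"angular":[0,0,0],"claw":-1},{"slide":[0,0,0],"angular":[0,0,0],"claw":-1}]' 20
python3 -m creep '[{"slide":[0,0.95,-1.15],"angular":[0,0,0],"claw":-1},{"slide":[0,1.05,-1.1],"angular":[0,0,0],"claw":-1},{"slide":[0,0,0],"angular":[0,0,0],"claw":-1}]' 20
```

```text
t: 4.83
tcp_pos: [0.466, 0.1996, 0.1528]
tool_rot: [0.782, 0.623, -0.0, -0.0]
force: [-4.8, -1.0, 2.2]
finger_gap: 0.067
gripper_force: 20.2
t: 5.08
tcp_pos: [0.4838, 0.195, 0.1751]
tool_rot: [0.782, 0.623, -0.002, -0.001]
force: [-8.5, -0.6, 8.6]
finger_gap: 0.075
gripper_force: 20.6
```

```bash
python3 -m creep '[{"slide":[0,0.9,-1.15],"angular":[0,0,0],"claw":-1},{"slide":[0,1.1,-0.95],"angular":[0,0,0],"claw":-1},{"slide":[0,0,0],"angular":[0,0,0],"claw":-1}]' 20
python3 -m creep '[{"slide":[0,1.35,-0.7],"angular":[0,0,0],"claw":-1},{"slide":[0,1.45,-0.5],"angular":[0,0,0],"claw":-1},{"slide":[0,0,0],"angular":[0,0,0],"claw":-1}]' 20
```

```text
t: 5.33
tcp_pos: [0.5082, 0.1904, 0.196]
tool_rot: [0.782, 0.623, 0.002, 0.002]
force: [-0.3, -2.5, -2.0]
finger_gap: 0.07
gripper_force: 19.7
t: 5.58
tcp_pos: [0.5347, 0.1836, 0.2068]
tool_rot: [0.782, 0.623, 0.001, 0.002]
force: [-0.4, -3.7, -1.0]
finger_gap: 0.065
gripper_force: 19.6
```

```bash
python3 -m creep '[{"slide":[0,1.4,-0.25],"angular":[0,0,0],"claw":-1},{"slide":[0,1.3,-0.05],"angular":[0,0,0],"claw":-1},{"slide":[0,0,0],"angular":[0,0,0],"claw":-1},{"slide":[0,0,0],"angular":[0,0,0],"claw":-1}]' 20
python3 - <<'E'
from h import *
from station import *
cv2.imwrite("pics/s3.png",np.hstack([cv2.resize(viewer.snapshot("scene")[180:350,320:500],None,fx=2.2,fy=2.2,interpolation=2),cv2.resize(viewer.snapshot("side")[220:390,200:380],None,fx=2.2,fy=2.2,interpolation=2)]))
print(manip.sense()["tcp_pos"])
E
```

```text
t: 5.92
tcp_pos: [0.5585, 0.1776, 0.209]
tool_rot: [0.782, 0.623, -0.0, 0.001]
force: [-1.0, -5.2, -0.5]
finger_gap: 0.068
gripper_force: 20.0
[0.55796094 0.17786033 0.20912093]
```

View pics/s3.png

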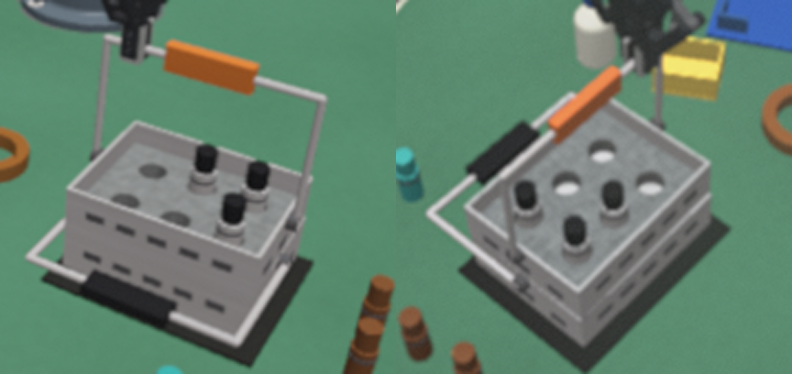

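The pictures show the handle nearly upright, with its grip at (210,66) in the left crop. The basket is still nested and the sensors are in their pockets. I'll nudge it the last 5 mm, then re-grip on the orange grip.

```bash
python3 -m creep '[{"slide":[0,0.3,0],"angular":[0,0,0],"claw":-1},{"slide":[0,0.2,0],"angular":[0,0,0],"claw":-1},{"slide":[0,0,0],"angular":[0,0,0],"claw":-1},{"slide":[0,0,0],"angular":[0,0,0],"claw":-1}]' 20
python3 -m creep '[{"slide":[0,0,0],"angular":[0,0,0],"claw":-0.3},{"slide":[0,0,0],"angular":[0,0,0],"claw":-0.3},{"slide":[0,0,0],"angular":[0,0,0],"claw":-0.3},{"slide":[0,0,-2],"angular":[0,0,0],"claw":-0.3},{"slide":[0,0,-3],"angular":[0,0,0],"claw":-0.3},{"slide":[0,0,-3],"angular":[0,0,0],"claw":-0.3},{"slide":[0,0,-3],"angular":[0,0,0],"claw":-0.3},{"slide":[0,0,0],"angular":[0,0,0],"claw":-0.3},{"slide":[0,0,0],"angular":[0,0,0],"claw":-0.3}]' 20
python3 - <<'E'
from h import *
cv2.imwrite("pics/w4.png",viewer.snapshot("wrist"))
B=[.5779,.2431,.051,-.2303]
for t in (1.5,1.57,1.6): print(proj("wrist",world(B,[(-.12*np.cos(t),y,.05+.12*np.sin(t)) for y in (-.097,-.04,.04,.097)])).round(0).tolist())
E
```

```text
t: 6.35
tcp_pos: [0.5618, 0.1769, 0.2091]
tool_rot: [0.782, 0.623, -0.001, -0.0]
force: [-1.7, -4.4, 2.7]
finger_gap: 0.07
gripper_force: 20.0
t: 7.1
tcp_pos: [0.5647, 0.1781, 0.3216]
tool_rot: [0.782, 0.623, 0.003, 0.001]
force: [-0.4, 0.1, 0.1]
finger_gap: 0.345
gripper_force: 0.0
[[311.0, 285.0], [310.0, 205.0], [309.0, 74.0], [309.0, -33.0]]
[[323.0, 285.0], [323.0, 205.0], [323.0, 74.0], [324.0, -33.0]]
[[328.0, 285.0], [328.0, 205.0], [330.0, 74.0], [330.0, -33.0]]
```

View pics/w4.png

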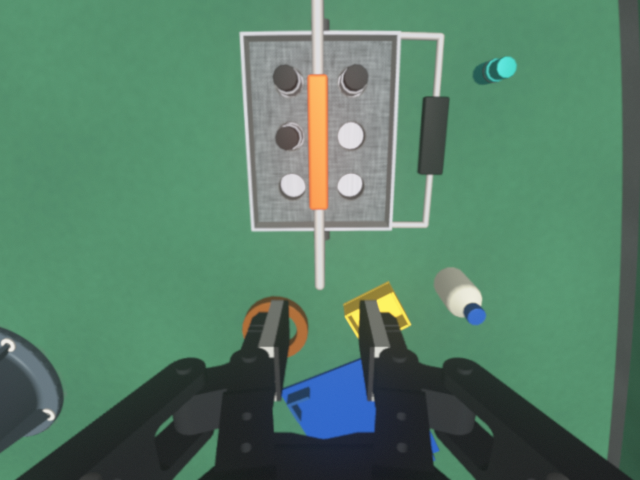

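The wrist view shows the upright grip at (318,141), spanning rows 74 to 208. It sits near basket centre, with the sensors in place.

```bash
python3 - <<'E'
from h import *
s=manip.sense(); T=R.from_quat(s["tool_rot"]).as_matrix()
e=plane("wrist",[(319,208),(317.5,74),(318.5,141)],.223); print(e)
d=e[1]-e[0]; print("len",np.linalg.norm(d),"yaw",np.arctan2(d[1],d[0]),"psi",np.arctan2(T[1,0],T[0,0]))
c=(e[0]+e[1])/2; c[2]=.221
P=c+.012*d/np.linalg.norm(d)
print(T.T@(P+[0,0,-manip.pinch_z]-s["tcp_pos"])*100)
E
```

```text
[[0.56585188 0.20346521 0.223     ]
 [0.58344283 0.28260276 0.223     ]
 [0.57519955 0.24477938 0.223     ]]
len 0.08106906460136909 yaw 1.3520692289923097 psi 1.3461680795733795
[ 7.78802496 -0.38345175 11.74786825]
```

```bash
python3 -m creep '[{"slide":[3.9,-0.4,0],"angular":[0,0,0],"claw":-0.3},{"slide":[3.9,0,0],"angular":[0,0,0],"claw":-0.3},{"slide":[0,0,3],"angular":[0,0,0],"claw":-0.3},{"slide":[0,0,3.5],"angular":[0,0,0],"claw":-0.3},{"slide":[0,0,3.2],"angular":[0,0,0],"claw":-0.3},{"slide":[0,0,2],"angular":[0,0,0],"claw":-0.3},{"slide":[0,0,0],"angular":[0,0,0],"claw":-0.3},{"slide":[0,0,0],"angular":[0,0,0],"claw":-0.3}]' 100
python3 -m creep '[{"slide":[0,0,0],"angular":[0,0,0],"claw":-0.6},{"slide":[0,0,0],"angular":[0,0,0],"claw":-1},{"slide":[0,0,0],"angular":[0,0,0],"claw":-1},{"slide":[0,0,0],"angular":[0,0,0],"claw":-1},{"slide":[0,0,0],"angular":[0,0,0],"claw":-1}]' 100; python3 -c "
from station import manip
s=manip.sense();print(s['force'],s['ft_torque'])"
```

```text
t: 7.82
tcp_pos: [0.5755, 0.254, 0.1998]
tool_rot: [0.782, 0.623, -0.003, -0.001]
force: [0.3, -1.0, 1.5]
finger_gap: 0.352
gripper_force: 0.0
t: 8.23
tcp_pos: [0.5787, 0.2544, 0.2038]
tool_rot: [0.782, 0.623, 0.002, 0.001]
force: [2.1, 0.4, 0.2]
finger_gap: 0.123
gripper_force: 98.1
[2.09083643 0.44950033 0.21906281] [-0.06287432 -0.5749306   0.06134221]
```

```bash
python3 -m creep '[{"slide":[0,0,-0.3],"angular":[0,0,0],"claw":-1},{"slide":[0,0,-0.3],"angular":[0,0,0],"claw":-1},{"slide":[0,0,-0.2],"angular":[0,0,0],"claw":-1},{"slide":[0,0,0],"angular":[0,0,0],"claw":-1},{"slide":[0,0,0],"angular":[0,0,0],"claw":-1},{"slide":[0,0,0],"angular":[0,0,0],"claw":-1}]' 100; python3 -c "
from station import manip
s=manip.sense();print(s['force'],s['ft_torque'])"
```

```text
t: 8.73
tcp_pos: [0.5762, 0.2542, 0.2096]
tool_rot: [0.782, 0.623, -0.001, -0.001]
force: [-0.2, -0.2, -9.0]
finger_gap: 0.124
gripper_force: 97.6
[-0.16028259 -0.20981434 -8.98412636] [0.05569892 0.04276743 0.00664635]
```

```bash
python3 -m creep '[{"slide":[0,0,-0.4],"angular":[0,0,0],"claw":-1},{"slide":[0,0,-0.6],"angular":[0,0,0],"claw":-1},{"slide":[0,0,-1],"angular":[0,0,0],"claw":-1},{"slide":[0,0,-1],"angular":[0,0,0],"claw":-1},{"slide":[0,0,-1],"angular":[0,0,0],"claw":-1},{"slide":[0,0,-0.5],"angular":[0,0,0],"claw":-1},{"slide":[0,0,0],"angular":[0,0,0],"claw":-1},{"slide":[0,0,0],"angular":[0,0,0],"claw":-1}]' 100
python3 - <<'E'
from h import *
s=manip.sense();print(s['force'],s['ft_torque'])
cv2.imwrite("pics/s5.png",np.hstack([cv2.resize(viewer.snapshot("scene")[150:350,320:500],None,fx=2.2,fy=2.2,interpolation=2),cv2.resize(viewer.snapshot("side")[190:390,200:380],None,fx=2.2,fy=2.2,interpolation=2)]))
E
```

```text
t: 9.4
tcp_pos: [0.5773, 0.2543, 0.2561]
tool_rot: [0.782, 0.623, 0.001, 0.0]
force: [-0.6, -0.1, -8.2]
finger_gap: 0.121
gripper_force: 97.6
[-0.61303927 -0.05045204 -8.18046175] [ 0.03711863 -0.03483191 -0.01967846]
```

View pics/s5.png

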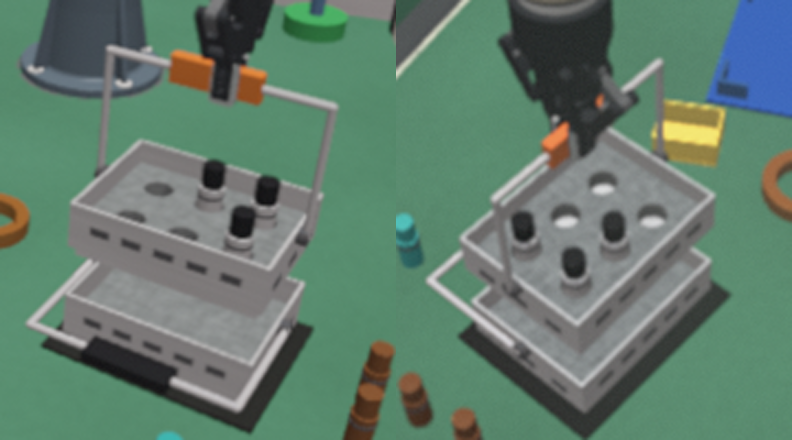

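The pictures show the basket lifted clear and level, with the handle upright, the sensors in place and the lower basket still on its base.

```bash
cat > fit.py <<'E'
from h import *
def fit(a,b,z,p0,ib=(0,1,2)):
    L=np.array([(-.07,-.09,.055),(-.07,.09,.055),(.07,.09,.055),(.07,-.09,.055)])
    f=lambda p:np.r_[(proj("scene",world([p[0],p[1],p[3],p[2]],L))-a).ravel(),(proj("side",world([p[0],p[1],p[3],p[2]],L[list(ib)]))-b).ravel()]
    return least_squares(f,list(p0)+[z])
E
python3 - <<'E'
from fit import *
np.set_printoptions(precision=4,suppress=True)
r=fit([(384.5,214.5),(465.5,238.6),(442.7,271.8),(352.7,242.3)],[(344.5,277.3),(282.3,345.9),(230,298.2)],.103,(.577,.243,-.23)); print(r.x,r.fun.round(1))
s=manip.sense(); T=R.from_quat(s["tool_rot"]).as_matrix(); psi=np.arctan2(T[1,0],T[0,0])
for B in (r.x,np.array([.5779,.2431,-.2303,.103])):
    off=T.T@(np.r_[B[:2],0]-np.r_[s["tcp_pos"][:2],0]); print("off",off,"z",s["tcp_pos"][2]-B[3])
    dy=.2165-B[2]; Tn=R.from_euler("z",dy).as_matrix()@T
    tcp=np.array([.5445,-.190,0])-Tn@off; print("turn",dy,"tcp",tcp, "slide now-axes cm",T.T@(tcp-np.r_[s["tcp_pos"][:2],0])*100)
E
```

```text
[ 0.5733  0.245  -0.2183  0.0996] [-0.6 -0.9  1.4 -0.5  0.4  1.3 -0.4  0.3  1.   3.2  0.8 -5.6 -0.9  2.2]
off [-0.0096 -0.0011  0.    ] z 0.1552636733798956
turn 0.4348366725474758 tcp [ 0.5435 -0.1804 -0.    ] slide now-axes cm [-43.087    6.4801   0.0199]
off [-0.0104  0.0038  0.    ] z 0.15183260085310896
turn 0.4468 tcp [ 0.5385 -0.1807 -0.    ] slide now-axes cm [-43.2312   5.9943   0.0207]
```

```bash
python3 -m creep '[{"slide":[0,0,-1.5],"angular":[0,0,0],"claw":-1},{"slide":[0,0,-2.5],"angular":[0,0,0],"claw":-1},{"slide":[-0.6,0.1,-2.5],"angular":[0,0,0],"claw":-1},{"slide":[-1.4,0.2,-1.5],"angular":[0,0,0],"claw":-1},{"slide":[-2,0.3,0],"angular":[0,0,0],"claw":-1},{"slide":[-2.5,0.4,0],"angular":[0,0,0],"claw":-1},{"slide":[-2.5,0.4,0],"angular":[0,0,0],"claw":-1},{"slide":[-2.5,0.4,0],"angular":[0,0,0],"claw":-1},{"slide":[-2.5,0.4,0],"angular":[0,0,0],"claw":-1},{"slide":[-2.5,0.4,0],"angular":[0,0,0],"claw":-1}]' 100
python3 -m creep '[{"slide":[-2.5,0.4,0],"angular":[0,0,0],"claw":-1},{"slide":[-2.5,0.4,0],"angular":[0,0,0],"claw":-1},{"slide":[-2.5,0.4,0],"angular":[0,0,0],"claw":-1},{"slide":[-2.5,0.4,0],"angular":[0,0,0],"claw":-1},{"slide":[-2.5,0.4,0],"angular":[0,0,0],"claw":-1},{"slide":[-2.5,0.4,0],"angular":[0,0,0],"claw":-1},{"slide":[-2.5,0.4,0],"angular":[0,0,0],"claw":-1},{"slide":[-2.5,0.4,0],"angular":[0,0,0],"claw":-1},{"slide":[-2,0.2,0],"angular":[0,0,0],"claw":-1},{"slide":[-1.4,0.2,0],"angular":[0,0,0],"claw":-1}]' 100
python3 -m creep '[{"slide":[-0.6,0,0],"angular":[0,0,-0.03],"claw":-1},{"slide":[0,0,0],"angular":[0,0,-0.07],"claw":-1},{"slide":[0,0,0],"angular":[0,0,-0.08],"claw":-1},{"slide":[0,0,0],"angular":[0,0,-0.08],"claw":-1},{"slide":[0,0,0],"angular":[0,0,-0.08],"claw":-1},{"slide":[0,0,0],"angular":[0,0,-0.07],"claw":-1},{"slide":[0,0,0],"angular":[0,0,-0.03],"claw":-1},{"slide":[0,0,0],"angular":[0,0,0],"claw":-1},{"slide":[0,0,0],"angular":[0,0,0],"claw":-1}]' 100
```

```text
t: 10.33
tcp_pos: [0.5648, 0.0865, 0.3345]
tool_rot: [0.782, 0.623, -0.001, -0.001]
force: [1.0, -0.5, -8.3]
finger_gap: 0.117
gripper_force: 98.3
t: 11.17
tcp_pos: [0.5477, -0.1508, 0.3345]
tool_rot: [0.783, 0.623, -0.001, -0.0]
force: [-0.6, -0.3, -8.0]
finger_gap: 0.124
gripper_force: 98.4
t: 11.92
tcp_pos: [0.5469, -0.1539, 0.3349]
tool_rot: [0.627, 0.779, 0.0, -0.001]
force: [0.7, 0.3, -7.5]
finger_gap: 0.123
gripper_force: 98.4
```

```bash
python3 -m creep '[{"slide":[-1.2,-0.5,1],"angular":[0,0,0],"claw":-1},{"slide":[-1.3,-0.6,2],"angular":[0,0,0],"claw":-1},{"slide":[0,0,2.5],"angular":[0,0,0],"claw":-1},{"slide":[0,0,2.5],"angular":[0,0,0],"claw":-1},{"slide":[0,0,2.5],"angular":[0,0,0],"claw":-1},{"slide":[0,0,2],"angular":[0,0,0],"claw":-1},{"slide":[0,0,1],"angular":[0,0,0],"claw":-1},{"slide":[0,0,0],"angular":[0,0,0],"claw":-1},{"slide":[0,0,0],"angular":[0,0,0],"claw":-1},{"slide":[0,0,0],"angular":[0,0,0],"claw":-1}]' 100
python3 - <<'E'
import numpy as np,cv2
from station import viewer
a=viewer.snapshot("scene"); b=viewer.snapshot("side"); cv2.imwrite("pics/a6.png",a); cv2.imwrite("pics/b6.png",b); cv2.imwrite("pics/w6.png",viewer.snapshot("wrist"))
def crop(im,x,y,w,h,k):
    c=cv2.resize(im[y:y+h,x:x+w],(w*k,h*k),interpolation=cv2.INTER_CUBIC)
    for gx in range((x+9)//10*10,x+w,10):
        cv2.line(c,((gx-x)*k,0),((gx-x)*k,5),(0,255,255),1); 
        if gx%20==0: cv2.putText(c,str(gx),((gx-x)*k,14),0,.32,(0,255,255),1)
    for gy in range((y+9)//10*10,y+h,10):
        cv2.line(c,(0,(gy-y)*k),(5,(gy-y)*k),(0,255,255),1)
        if gy%20==0: cv2.putText(c,str(gy),(6,(gy-y)*k+4),0,.32,(0,255,255),1)
    return c
cv2.imwrite("pics/s6.png",np.hstack([crop(a,155,165,132,130,3),crop(b,320,110,132,130,3)]))
E
```

```text
t: 12.75
tcp_pos: [0.5431, -0.1821, 0.2017]
tool_rot: [0.627, 0.779, 0.0, 0.002]
force: [1.4, 0.6, -7.1]
finger_gap: 0.123
gripper_force: 98.4
```

View pics/s6.png

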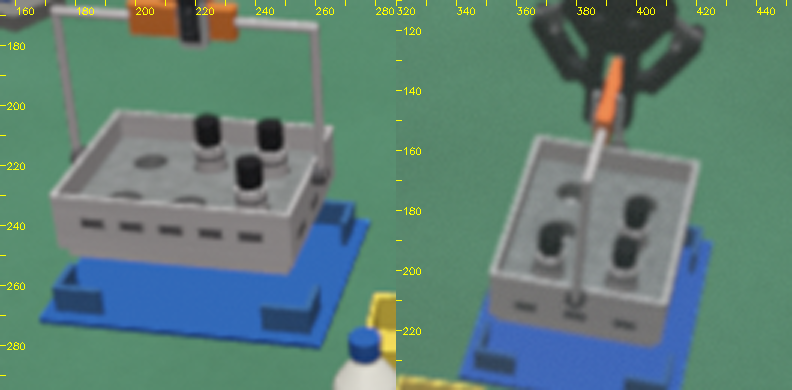

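The scene crop shows the basket hovering level over the dock, with rim corners at (194,202), (266,207), (252,236) and (172,230). In side they are at (421,164), (409,212), (351,201) and (367,156). Sensors and handle are in order.

```bash
python3 - <<'E'
from fit import *
np.set_printoptions(precision=4,suppress=True)
A=[(194.3,201.7),(265.7,207.3),(252.3,236),(172.3,230)];Bp=[(421.3,163.7),(409.3,211.7),(351.3,201),(367,155.7)]
s=manip.sense(); T=R.from_quat(s["tool_rot"]).as_matrix()
r=fit(A,Bp,.048,(.544,-.19,.2165),(0,1,2,3)); print(r.x,r.fun.round(1))
z=s["tcp_pos"][2]-.1528; L=np.array([(-.07,-.09,.055),(-.07,.09,.055),(.07,.09,.055),(.07,-.09,.055)])
def g(p): P=world([p[0],p[1],z,p[2]],L); return np.r_[(proj("scene",P)-A).ravel(),(proj("side",P)-Bp).ravel()]
r2=least_squares(g,[.544,-.19,.2165]); print(z,r2.x,r2.fun.round(1))
for n,k in (("scene",A),("side",Bp)): 
    f=lambda p:(proj(n,world([p[0],p[1],z,p[2]],L))-k).ravel(); print(n,least_squares(f,[.544,-.19,.2165]).x)
print("slide",T.T@(np.array([.5445,-.190,0])-np.r_[r2.x[:2],0])*100, s["tcp_pos"], R.from_quat(s["tool_rot"]).as_rotvec())
# wrist: blue regions visible?
w=cv2.imread("pics/w6.png"); m=cv2.inRange(cv2.cvtColor(w,cv2.COLOR_BGR2HSV),(100,120,40),(125,255,255)); print("blue px",m.sum()//255)
E
```

```text
[ 0.5467 -0.1908  0.2174  0.049 ] [-0.3 -0.7  0.3 -1.1 -0.9  0.  -0.8 -0.4 -0.6  1.1  0.4  0.5 -0.3  0.9
 -0.4  0.4]
0.049148377446666336 [ 0.5468 -0.1907  0.2174] [-0.3 -0.8  0.3 -1.2 -0.8 -0.  -0.7 -0.4 -0.6  1.   0.4  0.4 -0.4  0.8
 -0.4  0.4]
scene [ 0.5485 -0.1886  0.2242]
side [ 0.5472 -0.1932  0.2114]
slide [ 0.1147 -0.2065 -0.0008] [ 0.5428 -0.1817  0.2019] [1.968  2.4443 0.0008]
blue px 5229
```

View pics/w6.png

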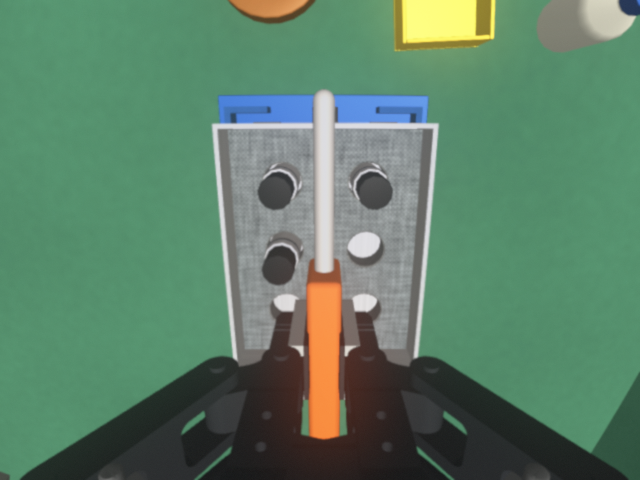

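The wrist view shows the dock's far edge at (219,96)–(428,97), parallel to the rim's far edge at (213,125)–(438,125). I'll compare them.

```bash
python3 - <<'E'
from h import *
np.set_printoptions(precision=4,suppress=True)
p=plane("wrist",[(219,96.5),(428,97)],.006); r=plane("wrist",[(213.5,125),(438,125)],.104)
print(p,r); mp,mr=p.mean(0),r.mean(0); u=np.array([np.cos(.2165),np.sin(.2165)]); v=np.array([-u[1],u[0]])
print("widths",np.linalg.norm(p[1]-p[0]),np.linalg.norm(r[1]-r[0]))
d=(mp-mr)[:2]; print("basket-x err",d@u,"y err (expect .02)",d@v)
for e in (p,r): print(np.arctan2(*(e[1]-e[0])[1::-1]))
E
```

```text
[[ 0.434  -0.1029  0.006 ]
 [ 0.6081 -0.0656  0.006 ]] [[ 0.4592 -0.1203  0.104 ]
 [ 0.5946 -0.091   0.104 ]]
widths 0.1780146123235768 0.13851752326425645
basket-x err -0.0011609853324771576 y err (expect .02) 0.022188250169120093
0.21130267344745562
0.21369352888927387
```

```bash
python3 -m creep '[{"slide":[0.15,-0.17,0.5],"angular":[0,0,0],"claw":-1},{"slide":[0,0,0.8],"angular":[0,0,0],"claw":-1},{"slide":[0,0,0.8],"angular":[0,0,0],"claw":-1},{"slide":[0,0,0.6],"angular":[0,0,0],"claw":-1},{"slide":[0,0,0.4],"angular":[0,0,0],"claw":-1},{"slide":[0,0,0.3],"angular":[0,0,0],"claw":-1},{"slide":[0,0,0],"angular":[0,0,0],"claw":-1},{"slide":[0,0,0],"angular":[0,0,0],"claw":-1}]' 100
python3 -m creep '[{"slide":[0,0,0.2],"angular":[0,0,0],"claw":-1},{"slide":[0,0,0.2],"angular":[0,0,0],"claw":-1},{"slide":[0,0,0.1],"angular":[0,0,0],"claw":-1},{"slide":[0,0,0],"angular":[0,0,0],"claw":-1},{"slide":[0,0,0],"angular":[0,0,0],"claw":-1}]' 100
```

```text
t: 13.57
tcp_pos: [0.5398, -0.1801, 0.166]
tool_rot: [0.627, 0.779, -0.0, -0.0]
force: [0.4, 0.9, -6.8]
finger_gap: 0.123
gripper_force: 98.4
t: 13.98
tcp_pos: [0.5397, -0.18, 0.1613]
tool_rot: [0.627, 0.779, 0.0, -0.0]
force: [-0.1, -0.3, -8.6]
finger_gap: 0.118
gripper_force: 98.4
```

```bash
python3 -m creep '[{"slide":[0,0,0.1],"angular":[0,0,0],"claw":-1},{"slide":[0,0,0.1],"angular":[0,0,0],"claw":-1},{"slide":[0,0,0],"angular":[0,0,0],"claw":-1},{"slide":[0,0,0],"angular":[0,0,0],"claw":-1}]' 100
python3 -m creep '[{"slide":[0,0,0.1],"angular":[0,0,0],"claw":-1},{"slide":[0,0,0],"angular":[0,0,0],"claw":-1},{"slide":[0,0,0],"angular":[0,0,0],"claw":-1}]' 100
python3 -c "
from station import manip
s=manip.sense();print(s['force'],s['ft_torque'])"
```

```text
t: 14.32
tcp_pos: [0.5397, -0.18, 0.1592]
tool_rot: [0.627, 0.779, -0.0, -0.0]
force: [0.5, -0.7, -8.6]
finger_gap: 0.121
gripper_force: 98.4
t: 14.57
tcp_pos: [0.54, -0.1802, 0.1588]
tool_rot: [0.627, 0.779, 0.0, 0.0]
force: [-0.7, -0.3, -3.3]
finger_gap: 0.123
gripper_force: 99.1
[-0.72345655 -0.33231417 -3.31085428] [ 0.09150567  0.15425205 -0.00600766]
```

Contact is starting at the expected height (TCP z 0.159), so I'll load it fully and check.

```bash
python3 -m creep '[{"slide":[0,0,0.1],"angular":[0,0,0],"claw":-1},{"slide":[0,0,0.05],"angular":[0,0,0],"claw":-1},{"slide":[0,0,0],"angular":[0,0,0],"claw":-1},{"slide":[0,0,0],"angular":[0,0,0],"claw":-1}]' 100
python3 - <<'E'
import numpy as np,cv2
from station import viewer,manip
s=manip.sense();print(s['force'],s['ft_torque'])
a=viewer.snapshot("scene")[165:295,155:287]; b=viewer.snapshot("side")[125:255,325:457]
cv2.imwrite("pics/s7.png",np.hstack([cv2.resize(i,None,fx=3,fy=3,interpolation=2) for i in (a,b)]))
E
```

```text
t: 14.9
tcp_pos: [0.5402, -0.1802, 0.1587]
tool_rot: [0.627, 0.779, 0.0, 0.001]
force: [-2.2, 1.0, 6.2]
finger_gap: 0.128
gripper_force: 100.5
[-2.2429496   0.9510127   6.17766728] [ 0.27002343  0.66391966 -0.01474718]
```

View pics/s7.png

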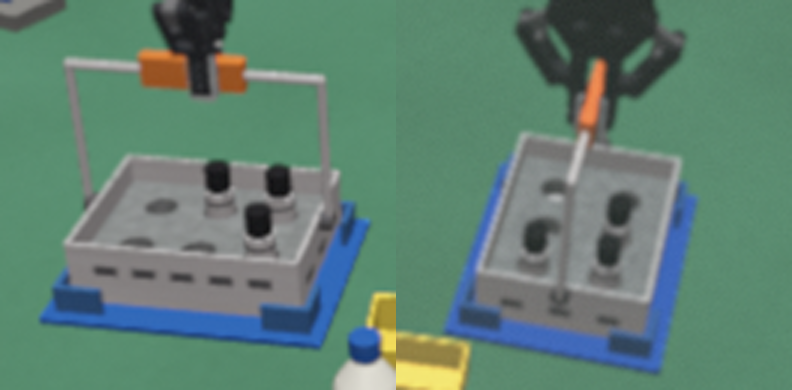

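The basket sits inside all four guides, level, with its front edge behind the guides at (78,298) and (290,315). The handle is upright and the sensors are in place. I'll release and retreat.

```bash
python3 -m creep '[{"slide":[0,0,-0.1],"angular":[0,0,0],"claw":-1},{"slide":[0,0,0],"angular":[0,0,0],"claw":-0.5},{"slide":[0,0,0],"angular":[0,0,0],"claw":-0.2},{"slide":[0,0,0],"angular":[0,0,0],"claw":-0.2},{"slide":[0,0,0],"angular":[0,0,0],"claw":-0.2},{"slide":[0,0,-1],"angular":[0,0,0],"claw":-0.2},{"slide":[0,0,-2],"angular":[0,0,0],"claw":-0.2},{"slide":[0,0,-3],"angular":[0,0,0],"claw":-0.2},{"slide":[0,0,-3],"angular":[0,0,0],"claw":-0.2},{"slide":[0,0,-3],"angular":[0,0,0],"claw":-0.2}]' 20
python3 -m creep '[{"slide":[0,0,-3],"angular":[0,0,0],"claw":-0.2},{"slide":[0,0,-1],"angular":[0,0,0],"claw":-0.2},{"slide":[0,0,0],"angular":[0,0,0],"claw":-0.2},{"slide":[0,0,0],"angular":[0,0,0],"claw":-0.2}]'
python3 - <<'E'
import numpy as np,cv2
from station import viewer
a=viewer.snapshot("scene")[150:390,140:500]; b=viewer.snapshot("wrist")
cv2.imwrite("pics/s8.png",np.hstack([cv2.resize(a,(450,300)),cv2.resize(b,(350,262))[:,:].copy() if 0 else cv2.copyMakeBorder(cv2.resize(b,(350,262)),0,38,0,0,0)]))
E
```

```text
t: 15.83
tcp_pos: [0.5397, -0.18, 0.2797]
tool_rot: [0.627, 0.779, 0.0, 0.0]
force: [-0.1, 0.3, -0.7]
finger_gap: 0.402
gripper_force: 0.0
t: 16.17
tcp_pos: [0.5396, -0.1799, 0.3179]
tool_rot: [0.627, 0.779, 0.0, 0.0]
force: [-0.2, -0.4, -0.3]
finger_gap: 0.4
gripper_force: 0.0
```

View pics/s8.png

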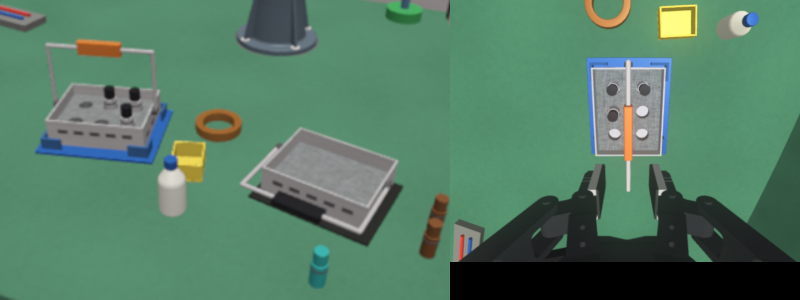

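The basket is seated and centred in the dock with its sensors in their pockets. The lower basket and the other things are where they were, and the gripper is clear.

```bash
python3 -c "
from station import ticket
print(ticket.sign_off())"
```

```text
the job is handed in; nothing more can be done
None
```

The top basket now stands inside the blue dock's four guides with its handle upright and all three sensors in their pockets; the lower basket and the other things look undisturbed in the last picture, and I handed the job in at about 16 s on the robot's clock.

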